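# Find the heavy side of the cork drum and hold it down

### The arm

A 7-joint arm with a two-finger parallel gripper is mounted at the origin on the work surface. World frame = base frame: x ahead of the robot, y to its left, z up, the work surface at z = 0. Lengths are in m, angles in rad, forces in N, time in s.
With the tool pointing down it reaches from about 0.35 to 0.9 m from the base axis. Payload 8.1 kg.
Tool frame: the origin (TCP) lies at the very end of the fingers, on their centre line; the grasp point (between the pads) lies 19 mm behind it (arm.tcp_to_grasp is the distance from the TCP to the grasp point, in m); z points along the fingers, y is the line along which they close (so a half turn about z gives the same grasp; the last joint's range is limited). The gripper opens to 92 mm and grips with 3 to 60 N. Pads are 19 mm wide; open, the fingers measure 130 mm over their backs; the gripper's body (75 mm by 190 mm) begins 47 mm behind the grasp point.
Start: joints at [-1.359, 0.434, 0.025, 1.573, -0.012, 1.134, -0.075], TCP at [0.194, 0.594, 0.191] pointing down, gripper open.
Joint ranges: [-2.62, 2.62], [-0.44, 2.09], [-1.27, 1.32], [0.08, 2.57], [-1.32, 4.46], [0.12, 2], [-2.74, 2.74]. Speed limits (rad/s): [2.22, 2.22, 3.01, 3.01, 3.14, 3.14, 3.14].

### API

Orientations are given as a rotation vector (axis times angle).
In Python, from cell import arm gives the robot as it stands.
- The arm moves only by the shell command python3 nudge.py FILE [FORCE], which reads ROWS from the file FILE. ROWS is a JSON list of rows, 1 to 10 of them, each of 5 numbers: dx, dy, dz in shares of the most that a row can go, 1 being 50 mm, then a turn about the tool's z in shares of pi rad (1.0 is pi rad), then the opening from 0.0 (shut) to 1.0 (fully open); each row shifts and turns the commanded pose from where the row before left it, along the tool's axes as they then stand; what a row does not reach is not made up. A row lasts 1/10 s, in which the tool goes at most 0.05 m and 0.15 rad, less where a joint would pass 70% of its speed; a pose out of reach is approached as far as the arm can. The fingers move at their own pace and stop on an object; FORCE is the grip in N (left out, the last holds). Time passes only in rows, so rows that do not move let the fingers close. It prints the time, the measured TCP pose, the force, the opening and the grip force at its end. Shift and turn numbers lie between -1 and 1, and a call with a number outside is refused. Input that does not fit is refused with a message, and nothing moves.
- arm.observe(): the state, without advancing time (a new reading comes with each control period).
- arm.get_image(name): name is "side" or "top" or "wrist"; returns a dict with "image" (384x512x3 uint8, blue, green, red), "fx", "fy", "cx", "cy" (pixels), "distortion" ([k1, k2, p1, p2, k3] as OpenCV has them; the pictures are not rectified), "cam_to_world" (4x4, takes a point from camera to world coordinates); the wrist camera has in their place "mount" (4x4, takes a point from camera to tool coordinates, whose origin is the TCP and whose axes are the flange's). Camera axes: x right, y down, z forward; pixel columns grow to the right and rows downward; lengths in m; the calibration is good to about 2 mm. A picture is of the moment at which its call begins: read the wrist's pose just before it. There is no depth.
- arm.sign_off(): hands the job in; it is judged then, once.
The state is a dict: "clock": time; "joints": joint angles; "dq": joint speeds; "joint_efforts": joint torques, N m; "position": TCP position; "ee_rot": TCP orientation; "force": force on the tool from outside, world axes, zero at the start; "ft_torque": the same for the moment, N m; "width": opening from 0.0 (shut) to 1.0 (fully open); "gripper_force": force on a finger pad.
Only numpy, scipy, OpenCV 4.12 (cv2) and the standard library are available. Lean on these libraries where they do the work, as an engineer would, in place of code of your own. Each camera call takes 0.05 s, during which the arm holds its last target. There are 200 camera calls.

### The job

Slurry has dried inside the closed cork drum on the little polishing lathe and made one side of it heavy, though you cannot see which. Turn the drum by hand, grasping it by its edge, to find the heavy side; its greasy bearing drags, so a drum that is let go rolls back slowly but stops short of the bottom on whichever side it comes from. Bring the heavy side straight down and finish still gripping the drum there, at rest, so that I can mark it for the balance weight, and leave the other things on the bench where they are.

Things in the scene. Friction and masses are not known exactly. Their poses are not given: they have to be found in the camera images.
- drum (a joint): Turning angle of the cork drum on its level spindle (rad, no stops); grows as the drum's top moves toward +x of spindle. Let go, it rolls slowly (under 2.5 rad/s, no overswing) until its heavy side is 20 to 30 degrees short of the bottom, 1 to 4 s. Drag 0.065 N m, plus 0.05 N m s/rad; the heavy side pulls with up to 0.13 to 0.18 N m. It may still be rolling to rest at the start.
- spindle (a point): Middle of the cork drum on the spindle axis, 155 mm above the bench; does not turn. y: level along the spindle to the headstock; z: up; x: level, across. The drum is 160 mm across, 46 mm wide, cork rim, flat end plates flush with it; 60 mm clamp flanges stand out 7 mm at both ends, a 38 mm brass nut beyond the -y one. The heavy crust inside, 0.27 to 0.37 kg, has its centre 50 mm off axis.
- headstock (a point): Face of the lathe's headstock towards the drum, on the spindle axis, 78 mm in +y from the drum's middle: a round housing 96 mm across on a pedestal; the motor behind it, 124 mm across, begins 195 mm from the drum's middle. The other (-y) side is free. A steel splash tray, 220 mm in x and 125 mm in y, its rim 56 mm above the bench, lies under the drum.
- drum_mark (a point): Point on the drum's rim, mid-width, 80 mm from the axis, where a red stripe crosses the cork and runs a little way down both end plates; straight above the spindle when drum is 0. The stripe says nothing about where the heavy side is; that can start at any angle round the drum, but never already at the bottom (at least 14 degrees off).
- fish: Emerald green glass fish ornament, 145 mm long, 80 mm high, standing on its foot; origin under its middle. Leave it alone.
- funnel: Dented steel funnel, 100 mm across, 105 mm high, standing mouth down; origin at the middle of the mouth. Leave it alone.
- spare_drum: Spare cork sanding drum, 90 mm across, 70 mm high, standing on end; origin under its middle. Leave it alone.
- pumice: Amber jar of pumice, 72 mm across, 120 mm high; origin under its middle. Leave it alone.
- stick: Black boron carbide dressing stick, 90 x 20 x 12 mm, lying flat; origin under its middle. Leave it alone.
- spray: Clear water bottle with a blue cap, 60 mm across, 160 mm high; origin under its middle. Leave it alone.

How it is judged:
By the outcome, as a careful person would: the job done as asked, in the order asked, and still so for the second after the job is handed in, while the arm keeps its last pose, push and grip.
It also fails if it takes over 58 s, if anything falls off the work surface, if the arm or the gripper's body presses on something with over 40 N, if the wrist force passes 120 N, or if a joint passes its speed limit or range.

## Working session

There is one attempt and no reset: what is moved stays moved. The work goes in short steps, Python scripts to look and compute and a shell command to move; the robot and the scene stay as the last step left them, time stands still between calls to the robot, and variables do not carry over. Pictures are saved under pics/ and viewed, at most 10 in all, crops included, and the job is handed in when it is done.

```bash
ls; mkdir -p pics
cat > h.py <<'E'
import numpy as np,cv2
from cell import arm
from scipy.spatial.transform import Rotation as R
def rays(im,uv):
    K=np.array([[im['fx'],0,im['cx']],[0,im['fy'],im['cy']],[0,0,1]])
    p=cv2.undistortPoints(np.array(uv,float).reshape(-1,1,2),K,np.array(im['distortion'])).reshape(-1,2)
    d=np.c_[p,np.ones(len(p))]
    T=np.array(im['cam_to_world']);return T[:3,3],d@T[:3,:3].T
def proj(im,P):
    K=np.array([[im['fx'],0,im['cx']],[0,im['fy'],im['cy']],[0,0,1]])
    T=np.linalg.inv(np.array(im['cam_to_world']))
    return cv2.projectPoints(np.array(P,float).reshape(-1,3),cv2.Rodrigues(T[:3,:3])[0],T[:3,3],K,np.array(im['distortion']))[0].reshape(-1,2)
E
python3 - <<'E'
from h import *
a=arm.get_image('side');b=arm.get_image('top')
cv2.imwrite('pics/a.png',np.vstack([cv2.resize(a['image'],(400,300)),cv2.resize(b['image'],(400,300))]))
cv2.imwrite('pics/side0.png',cv2.resize(a['image'],(800,600)));cv2.imwrite('pics/top0.png',cv2.resize(b['image'],(800,600)))
for i in(a,b):print(np.round(i['cam_to_world'],3),i['fx'],i['cx'],i['cy'],i['distortion'])
s=arm.observe();print(s)
E
```

```text
cell.py
nudge.py
pics
[[ 0.989 -0.085  0.121  0.332]
 [-0.147 -0.587  0.796 -1.16 ]
 [ 0.004 -0.805 -0.593  1.001]
 [ 0.     0.     0.     1.   ]] 449.86959233185485 259.90217758067575 182.77852754779363 [-0.13244773  0.          0.          0.          0.        ]
[[ 0.02  -0.997  0.076  0.354]
 [-1.    -0.021 -0.007 -0.023]
 [ 0.008 -0.076 -0.997  1.819]
 [ 0.     0.     0.     1.   ]] 398.2309069335519 252.57117244913567 190.94355429068438 [-0.11278986  0.          0.          0.          0.        ]
{'clock': 0.1, 'joints': array([-1.35862463,  0.435159  ,  0.02498688,  1.57400455, -0.01163477,
        1.13391303, -0.0750774 ]), 'dq': array([ 0.00041241, -0.00019767, -0.00091599, -0.00245648,  0.0005333 ,
        0.00026573, -0.00072333]), 'joint_efforts': array([ 2.57985790e-03, -6.69122815e+01,  9.87453014e-01, -3.15144610e+01,
       -6.06441032e-02,  3.74428206e-02,  5.25322685e-05]), 'position': array([0.19340007, 0.59382349, 0.18992064]), 'ee_rot': array([-4.92499819e-01, -3.10263340e+00,  2.09509991e-03]), 'force': array([-0.38095772,  0.26816172,  0.7198047 ]), 'ft_torque': array([ 0.02094986, -0.05008789,  0.02463595]), 'gripper_force': 0.0, 'width': 1.000626197106989}
```

View pics/side0.png

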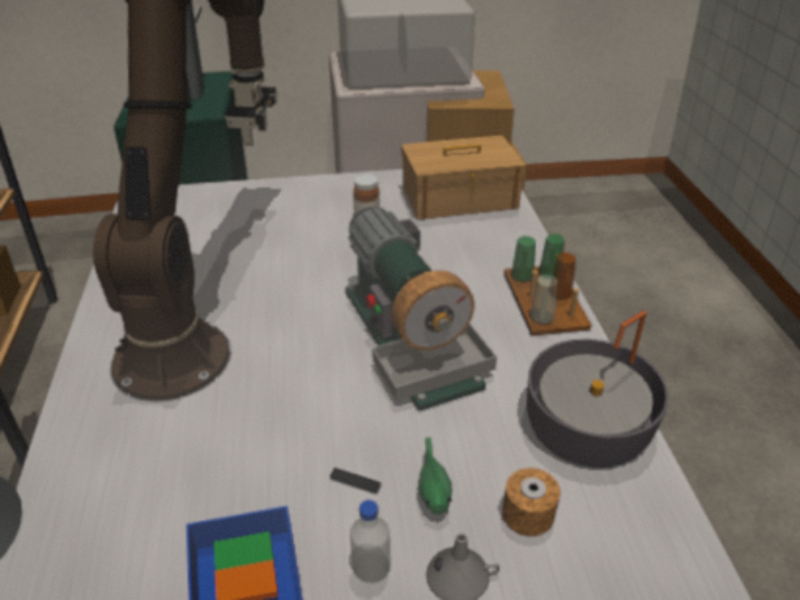

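View pics/top0.png

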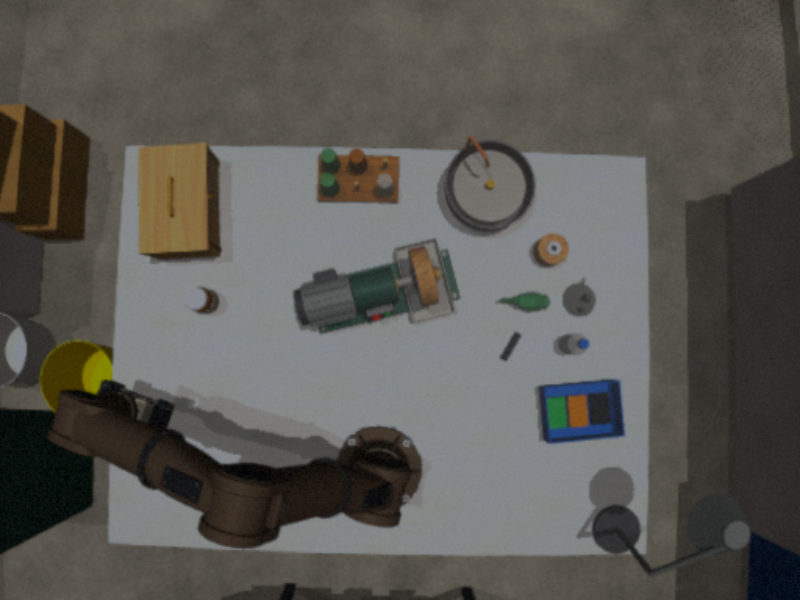

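The side view shows the drum's free end plate centred near (435,310), with the red stripe near (462,297). The top view shows the drum near (425,277), with its spindle running left-right and slightly tilted. Next I'll measure it.

Run:
```python
from h import *
a=arm.get_image('side');b=arm.get_image('top')
def crop(im,x0,x1,y0,y1,s):return cv2.resize(im['image'][y0:y1,x0:x1],None,fx=s,fy=s,interpolation=cv2.INTER_CUBIC)
A=crop(a,240,320,160,240,5);B=crop(b,240,300,145,210,6)
h=max(A.shape[0],B.shape[0]);p=lambda M:cv2.copyMakeBorder(M,0,h-M.shape[0],0,0,0)
cv2.imwrite('pics/c1.png',np.hstack([p(A),p(B)]))
hsv=cv2.cvtColor(a['image'],cv2.COLOR_BGR2HSV);bs=cv2.cvtColor(b['image'],cv2.COLOR_BGR2HSV)
print('side row',[(u,tuple(hsv[198,u])) for u in range(246,308,4)])
print('top',[(u,tuple(bs[177,u])) for u in range(256,296,3)])
```

```text
side row [(246, (np.uint8(0), np.uint8(18), np.uint8(70))), (250, (np.uint8(13), np.uint8(56), np.uint8(73))), (254, (np.uint8(14), np.uint8(115), np.uint8(100))), (258, (np.uint8(14), np.uint8(130), np.uint8(122))), (262, (np.uint8(15), np.uint8(81), np.uint8(104))), (266, (np.uint8(13), np.uint8(18), np.uint8(102))), (270, (np.uint8(9), np.uint8(17), np.uint8(103))), (274, (np.uint8(19), np.uint8(21), np.uint8(99))), (278, (np.uint8(6), np.uint8(20), np.uint8(64))), (282, (np.uint8(20), np.uint8(15), np.uint8(51))), (286, (np.uint8(13), np.uint8(23), np.uint8(77))), (290, (np.uint8(13), np.uint8(18), np.uint8(97))), (294, (np.uint8(15), np.uint8(15), np.uint8(102))), (298, (np.uint8(13), np.uint8(18), np.uint8(102))), (302, (np.uint8(15), np.uint8(79), np.uint8(103))), (306, (np.uint8(15), np.uint8(15), np.uint8(171)))]
top [(256, (np.uint8(48), np.uint8(22), np.uint8(58))), (259, (np.uint8(36), np.uint8(16), np.uint8(81))), (262, (np.uint8(6), np.uint8(15), np.uint8(87))), (265, (np.uint8(156), np.uint8(24), np.uint8(54))), (268, (np.uint8(13), np.uint8(134), np.uint8(129))), (271, (np.uint8(15), np.uint8(141), np.uint8(123))), (274, (np.uint8(14), np.uint8(132), np.uint8(131))), (277, (np.uint8(16), np.uint8(135), np.uint8(132))), (280, (np.uint8(19), np.uint8(144), np.uint8(99))), (283, (np.uint8(30), np.uint8(14), np.uint8(74))), (286, (np.uint8(77), np.uint8(48), np.uint8(75))), (289, (np.uint8(78), np.uint8(59), np.uint8(74))), (292, (np.uint8(75), np.uint8(8), np.uint8(134))), (295, (np.uint8(90), np.uint8(6), np.uint8(134)))]
```

View pics/c1.png

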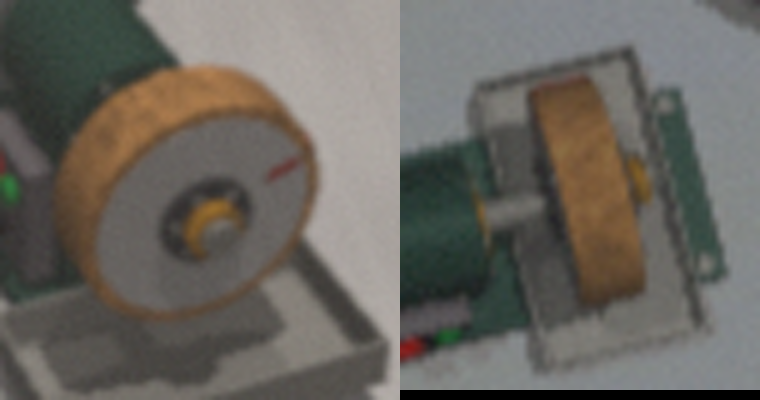

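Run:
```python
from h import *
a=arm.get_image('side');b=arm.get_image('top')
def cork(im,x0,x1,y0,y1):
    h=cv2.cvtColor(im['image'],cv2.COLOR_BGR2HSV);m=cv2.inRange(h,(0,70,40),(25,255,255))
    k=np.zeros_like(m);k[y0:y1,x0:x1]=m[y0:y1,x0:x1];return k
m=cork(b,258,282,145,200);m=cv2.morphologyEx(m,cv2.MORPH_OPEN,np.ones((3,3)))
c=max(cv2.findContours(m,0,1)[0],key=cv2.contourArea);r=cv2.minAreaRect(c);bx=cv2.boxPoints(r);print('rect',r)
o,d=rays(b,bx);P=o+d*((.155-o[2])/d[:,2])[:,None];print('top corners',P.round(4))
e=[np.linalg.norm(P[i]-P[i-1]) for i in range(4)];print(np.round(e,4),'mid',P.mean(0))
m=cork(a,250,306,172,226)
cs,h=cv2.findContours(m,cv2.RETR_CCOMP,cv2.CHAIN_APPROX_NONE)
for q,hh in zip(cs,h[0]):
    if len(q)>30:
        el=cv2.fitEllipse(cv2.convexHull(q));print('side',hh[3],len(q),el)
        o,d=rays(a,[el[0]]);P=o+d*((.155-o[2])/d[:,2])[:,None];print(P)
```

```text
rect ((273.1624450683594, 175.44195556640625), (36.91947555541992, 15.398734092712402), 75.52970886230469)
top corners [[ 0.6144 -0.0677  0.155 ]
 [ 0.6322 -0.1304  0.155 ]
 [ 0.4815 -0.1715  0.155 ]
 [ 0.464  -0.1091  0.155 ]]
[0.156  0.0652 0.1562 0.0648] mid [ 0.54803141 -0.11968537  0.155     ]
side -1 40 ((281.9281311035156, 205.208251953125), (11.575702667236328, 13.2954683303833), 44.89103698730469)
[[ 0.55173355 -0.14631916  0.155     ]]
side -1 141 ((276.154052734375, 197.81349182128906), (48.09233474731445, 53.84621810913086), 50.32592010498047)
[[ 0.5409753  -0.10897392  0.155     ]]
side 1 128 ((279.962158203125, 202.53802490234375), (34.47371292114258, 48.63311004638672), 52.650821685791016)
[[ 0.54825226 -0.1330619   0.155     ]]
```

```bash
cat >> h.py <<'E'
C=np.array([.543,-.113,.155]);YAW=np.radians(15.3)
def ax():return np.array([np.cos(YAW),np.sin(YAW),0]),np.array([-np.sin(YAW),np.cos(YAW),0])
def to(x,y,z,c=None):
    """tool-axis shift that brings the TCP to spindle-frame (x,y,z), assuming final yaw after turn; plus turn"""
    s=arm.observe();M=R.from_rotvec(s['ee_rot']).as_matrix();X,Y=ax()
    T=(C if c is None else c)+x*X+y*Y+np.array([0,0,z]);D=T-s['position']
    t=[M[:,0]@v for v in(Y,-Y)];u=[M[:,1]@v for v in(Y,-Y)]
    turn=min([np.arctan2(-M[:,0]@v,M[:,1]@v) for v in(Y,-Y)],key=abs)
    print('t',round(s['clock'],2),'pos',s['position'].round(4),'tool shift',(M.T@D).round(4),'turn',round(turn,4),'w',round(s['width'],2),'gf',round(s['gripper_force'],1),'F',np.round(s['force'],1),'Tq',np.round(s['ft_torque'],2))
    print('spindle xyz',np.round([(s['position']-C)@X,(s['position']-C)@Y,(s['position']-C)[2]],4),'j7',s['joints'][6].round(2))
def stripe(save=None,c=None):
    im=arm.get_image('side');t=arm.observe()['clock'];h=cv2.cvtColor(im['image'],cv2.COLOR_BGR2HSV)
    m=cv2.inRange(h,(0,90,30),(7,255,255))|cv2.inRange(h,(165,90,30),(180,255,255))
    X,Y=ax();c0=(C if c is None else c)-.023*Y
    v,u=np.nonzero(m);o,d=rays(im,np.c_[u,v]);k=((c0-o)@Y)/(d@Y);P=o+d*k[:,None]-c0
    r=np.hypot(P@X,P[:,2]);g=(r<.083)&(r>.04)
    if save:cv2.imwrite(save,cv2.resize(im['image'][140:260,200:340],None,fx=5,fy=5,interpolation=cv2.INTER_CUBIC))
    if g.sum()<3:print('t',t,'stripe not seen',g.sum());return
    q=P[g].mean(0);print('t',round(t,2),'n',g.sum(),'angle deg',np.degrees(np.arctan2(q@X,q[2])).round(1),'r',np.hypot(q@X,q[2]).round(3),'rr',r[g].min().round(3),r[g].max().round(3))
E
python3 - <<'E'
from h import *
to(-.0,0,.17);stripe();print(R.from_rotvec(arm.observe()['ee_rot']).as_matrix().round(2));print(arm.get_image('wrist')['mount'])
E
```

```text
t 0.3 pos [0.1935 0.5941 0.1904] tool shift [-0.5513 -0.5641 -0.1343] turn -0.582 w 1.0 gf 0.0 F [-0.   0.2 -0.9] Tq [ 0.02  0.01 -0.01]
spindle xyz [-0.1505  0.7742  0.0354] j7 -0.08
t 0.35 n 5 angle deg 87.2 r 0.056 rr 0.049 0.063
[[-0.95  0.31 -0.  ]
 [ 0.31  0.95 -0.  ]
 [-0.   -0.   -1.  ]]
[[-8.24385303e-04 -9.53070921e-01 -3.02746000e-01  8.23516518e-02]
 [ 9.99999384e-01 -1.01089969e-03  4.59376185e-04 -1.60036519e-04]
 [-7.43863921e-04 -3.02745435e-01  9.53071166e-01 -1.93768178e-01]
 [ 0.00000000e+00  0.00000000e+00  0.00000000e+00  1.00000000e+00]]
```

Units first: shifts go in shares of 50 mm and turns go in shares of pi rad. So -0.05 m is -1, -0.045 m is -0.9.

```bash
echo '[[0,0,-0.9,0,1],[0,0,-1,0,1],[-0.6,-0.6,-1,0,1],[-0.68,-0.7,0,0,1],[-0.68,-0.7,0,0,1],[-0.68,-0.7,0,0,1],[-0.68,-0.7,0,0,1],[-0.68,-0.7,0,0,1],[-0.68,-0.7,0,0,1],[-0.68,-0.7,0,0,1]]' > path.dat && python3 nudge.py path.dat | tail -3
echo '[[-0.68,-0.7,0,0,1],[-0.68,-0.7,0,0,1],[-0.68,-0.7,0,0,1],[-0.68,-0.7,0,0,1],[-0.68,-0.7,0,0,1],[-0.68,-0.7,0,0,1],[0,0,0,-0.0462,1],[0,0,0,-0.0462,1],[0,0,0,-0.0462,1],[0,0,0,-0.0468,1]]' > path.dat && python3 nudge.py path.dat | tail -3
python3 - <<'E'
from h import *
to(0,0,.17);stripe()
s=arm.observe();w=arm.get_image('wrist');cv2.imwrite('pics/w1.png',w['image'])
E
```

```text
force: [1.3, 0.3, 0.1]
width: 1.001
gripper_force: 0.0
force: [-0.6, 0.7, -0.8]
width: 0.999
gripper_force: 0.0
t 2.4 pos [ 0.4875 -0.0042  0.3238] tool shift [-0.0241 -0.1197 -0.0012] turn 0.0057 w 1.0 gf 0.0 F [-0.6  0.7 -0.8] Tq [ 0.07  0.03 -0.01]
spindle xyz [-0.0248  0.1196  0.1688] j7 1.81
t 2.45 n 7 angle deg 105.3 r 0.055 rr 0.048 0.062
```

View pics/w1.png

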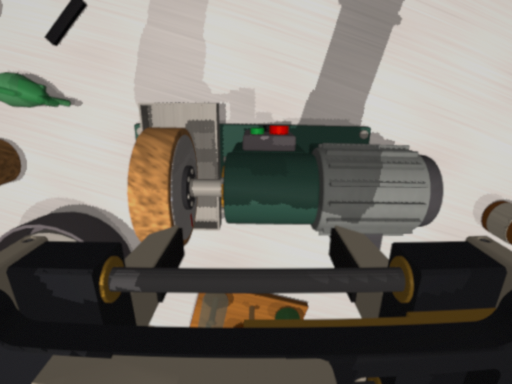

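The wrist view shows the drum at left (cols 130-197, rows 128-245), with the spindle nearly parallel to the image rows. The drum is still rolling, since the stripe has gone from 87° to 105°.

Scaled: -0.04 m is -0.8, 0.01 m is 0.2, 0.005 rad / 3.1416 = 0.0016.

```bash
echo '[[0.2,-0.8,0,0,1],[0.2,-0.8,0,0,1],[0.2,-0.8,0,0.0016,1],[0,0,0,0,1],[0,0,0,0,1]]' > path.dat && python3 nudge.py path.dat | tail -1
python3 - <<'E'
from h import *
to(-.06,0,.17);stripe()
s=arm.observe();w=arm.get_image('wrist');cv2.imwrite('pics/w2.png',w['image'])
M=np.eye(4);M[:3,:3]=R.from_rotvec(s['ee_rot']).as_matrix();M[:3,3]=s['position']
w['cam_to_world']=M@np.array(w['mount']);np.save('w2.npy',w,allow_pickle=True)
h=cv2.cvtColor(w['image'],cv2.COLOR_BGR2HSV);m=cv2.inRange(h,(5,90,60),(25,255,255));m=cv2.morphologyEx(m,cv2.MORPH_OPEN,np.ones((5,5)))
for c in cv2.findContours(m,0,1)[0]:
    if cv2.contourArea(c)>800:print(cv2.boundingRect(c),cv2.minAreaRect(c))
X,Y=ax();print('pred centre-top L/R edges',proj(w,[C+np.array([0,0,.08])+s_*.023*Y for s_ in(-1,1)]).round(1), 'horizon',proj(w,[C-.08*X,C+.08*X]).round(1))
E
```

```text
gripper_force: 0.0
t 3.0 pos [ 0.4901 -0.1285  0.3238] tool shift [ 0.0049  0.0009 -0.0012] turn -0.0111 w 1.0 gf 0.0 F [ 0.1  0.5 -0.6] Tq [ 0.05  0.05 -0.01]
spindle xyz [-0.0551 -0.001   0.1688] j7 2.09
t 3.05 n 7 angle deg 105.3 r 0.054 rr 0.048 0.062
(245, 294, 246, 33) ((367.5, 310.0), (32.0, 245.0), 90.0)
(12, 159, 68, 55) ((46.17433547973633, 186.5849609375), (50.52645492553711, 67.43872833251953), 75.3791275024414)
(237, 151, 43, 118) ((258.0, 209.5), (117.0, 42.0), 90.0)
pred centre-top L/R edges [[235.7 233.1]
 [277.2 232.7]] horizon [[255.8 149.4]
 [256.8 258.3]]
```

View pics/w2.png

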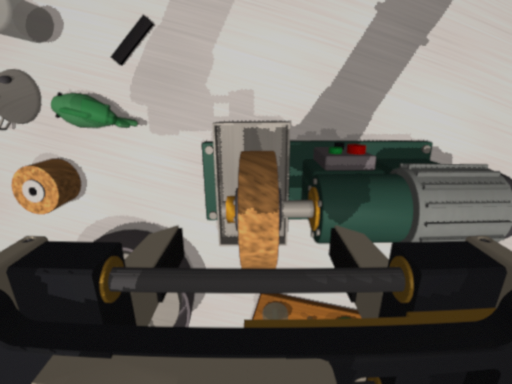

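The wrist view shows the rim at cols 237-280, and the model predicted 236-277, so the centre needs about a 2 mm correction. I'll apply it and compute the descent.

```bash
sed -i 's/^C=np.array.*155\])/C=np.array([.5439,-.1107,.155])/' h.py
python3 - <<'E'
s=open('h.py').read()
s=s[:s.index('def stripe')]+'''def stripe(save=None):
    im=arm.get_image('side');t=arm.observe()['clock'];L=cv2.cvtColor(im['image'].astype(np.float32)/255,cv2.COLOR_BGR2Lab)
    X,Y=ax();c0=C-.023*Y;u,v=[q.ravel() for q in np.meshgrid(np.arange(240,320,.5),np.arange(160,240,.5))]
    o,d=rays(im,np.c_[u,v]);P=o+d*(((c0-o)@Y)/(d@Y))[:,None]-c0;x=P@X;z=P[:,2];r=np.hypot(x,z);g=(r<.068)&(r>.038)
    a=cv2.remap(L[:,:,1],u.astype(np.float32),v.astype(np.float32),cv2.INTER_LINEAR).ravel()
    w=np.where(g&(a>8),a,0)
    if save:cv2.imwrite(save,cv2.resize(im['image'][140:260,200:340],None,fx=5,fy=5,interpolation=cv2.INTER_CUBIC))
    if w.sum()<50:print('t',round(t,2),'stripe not seen',a[g].max());return
    print('t',round(t,2),'n',(w>0).sum(),'angle',np.degrees(np.arctan2(w@x,w@z)).round(1),'r',(np.hypot(w@x,w@z)/w.sum()).round(4))
'''
open('h.py','w').write(s)
E
python3 - <<'E'
from h import *
to(-.0505,0,.0265);stripe()
E
```

```text
t 3.1 pos [ 0.4904 -0.1265  0.3236] tool shift [-0.0053  0.0011  0.1421] turn -0.0058 w 1.0 gf 0.0 F [ 0.1  0.6 -0.1] Tq [0.08 0.03 0.  ]
spindle xyz [-0.0558 -0.0012  0.1686] j7 2.09
t 3.15 n 59 angle 107.2 r 0.056
```

Scaled: 0.04 m is 0.8, 0.032 m is 0.64, -0.005 rad / 3.1416 = -0.0016.

```bash
echo '[[-0.06,0.02,0.6,-0.0016,1],[-0.04,0,0.8,0,1],[0,0,0.8,0,1],[0,0,0.64,0,1],[0,0,0,0,1],[0,0,0,0,0],[0,0,0,0,0],[0,0,0,0,0],[0,0,0,0,0],[0,0,0,0,0]]' > path.dat && python3 nudge.py path.dat 25 | tail -3
python3 - <<'E'
from h import *
to(-.0505,0,.0265);stripe()
E
```

```text
force: [0.4, -0.1, -0.2]
width: 0.619
gripper_force: 0.0
t 4.15 pos [ 0.4953 -0.1255  0.1824] tool shift [-0.0003  0.0014  0.0009] turn 0.0001 w 0.62 gf 0.0 F [ 0.4 -0.1 -0.2] Tq [ 0.07  0.07 -0.01]
spindle xyz [-0.0508 -0.0014  0.0274] j7 2.18
t 4.2 n 60 angle 107.3 r 0.0561
```

Scaled: 0.0014 m is 0.028.

```bash
echo '[[0,0.028,0,0,0],[0,0,0,0,0],[0,0,0,0,0],[0,0,0,0,0],[0,0,0,0,0]]' > path.dat && python3 nudge.py path.dat 25 | tail -3
python3 - <<'E'
from h import *
to(-.0505,0,.0265);stripe()
X,_=ax();a=np.radians(-48);r=.068
p=[np.array([r*np.sin(t),r*np.cos(t)]) for t in np.radians(np.arange(-48,49,12))];print(np.diff(p,axis=0).round(4))
E
```

```text
force: [-0.4, -0.7, 3.6]
width: 0.476
gripper_force: 25.0
t 4.7 pos [ 0.4947 -0.1242  0.1819] tool shift [-0.0006  0.0001  0.0004] turn -0.0001 w 0.48 gf 25.0 F [-0.4 -0.7  3.6] Tq [-0.11  0.13 -0.02]
spindle xyz [-0.0511 -0.0001  0.0269] j7 2.18
t 4.75 n 63 angle 107.0 r 0.056
[[ 0.0106  0.0095]
 [ 0.0123  0.0071]
 [ 0.0135  0.0044]
 [ 0.0141  0.0015]
 [ 0.0141 -0.0015]
 [ 0.0135 -0.0044]
 [ 0.0123 -0.0071]
 [ 0.0106 -0.0095]]
```

Scaled: -0.0071 m is -0.142, -0.007 m is -0.14.

```bash
echo '[[-0.106,0,-0.096,0,0],[-0.106,0,-0.094,0,0],[-0.122,0,-0.072,0,0],[-0.124,0,-0.07,0,0],[-0.134,0,-0.044,0,0],[-0.136,0,-0.044,0,0],[-0.14,0,-0.016,0,0],[-0.142,0,-0.014,0,0]]' > path.dat && python3 nudge.py path.dat 25 | tail -3
echo '[[-0.142,0,0.014,0,0],[-0.14,0,0.016,0,0],[-0.136,0,0.044,0,0],[-0.134,0,0.044,0,0],[-0.124,0,0.07,0,0],[-0.122,0,0.072,0,0],[-0.106,0,0.094,0,0],[-0.106,0,0.096,0,0],[0,0,0,0,0],[0,0,0,0,0]]' > path.dat && python3 nudge.py path.dat 25 | tail -3
python3 - <<'E'
from h import *
to(.0505,0,.0265);stripe('pics/s2.png')
E
```

```text
force: [0.3, 0.3, -0.4]
width: 0.007
gripper_force: 0.0
force: [7.7, 3.0, 12.5]
width: 0.004
gripper_force: 7.3
t 6.55 pos [ 0.5969 -0.0963  0.1841] tool shift [0.0044 0.0001 0.0026] turn 0.0019 w 0.0 gf 7.3 F [ 7.7  3.  12.5] Tq [ 0.87 -1.65  0.02]
spindle xyz [ 0.0549 -0.0001  0.0291] j7 2.16
t 6.6 n 53 angle 144.4 r 0.0568
```

View pics/s2.png

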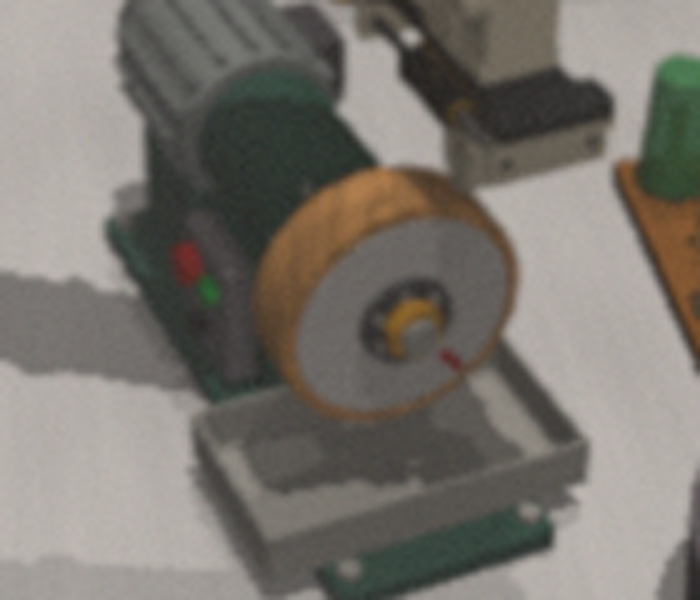

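The stripe shows the drum turned only to 144°, near crop (452,360). The fingers shut and lost it. I'll look at where the fingers actually are before moving.

Run:
```python
from h import *
b=arm.get_image('top');s=arm.observe();w=arm.get_image('wrist')
B=cv2.resize(b['image'][130:220,220:320],None,fx=4,fy=4,interpolation=cv2.INTER_CUBIC)
W=cv2.resize(w['image'],None,fx=.75,fy=.75);W=cv2.copyMakeBorder(W,0,360-W.shape[0],0,0,0)
cv2.imwrite('pics/b3.png',np.hstack([B,W]))
X,Y=ax();print(s['position'],s['joints'].round(3),s['ee_rot'])
print('tcp px top',proj(b,[s['position'],s['position']+[0,0,.06]]).round(1))
stripe()
```

```text
[ 0.59676441 -0.09625586  0.18424434] [-0.317  0.431  0.56   1.676 -0.255  1.098  2.156] [-4.19876585e-01  3.10413458e+00 -8.49240747e-04]
tcp px top [[268.1 162.8]
 [268.8 160.6]]
t 6.75 n 48 angle 144.1 r 0.0573
```

View pics/b3.png

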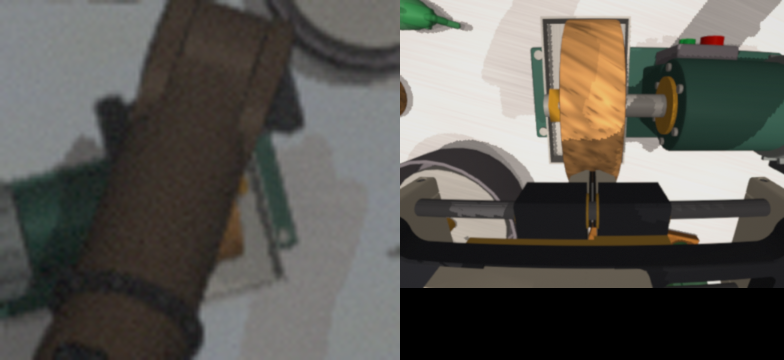

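Run:
```python
from h import *
def wr():
    s=arm.observe();w=arm.get_image('wrist');M=np.eye(4);M[:3,:3]=R.from_rotvec(s['ee_rot']).as_matrix();M[:3,3]=s['position']
    w['cam_to_world']=M@np.array(w['mount']);return s,w
s,w=wr();X,Y=ax();t=np.radians(np.arange(-100,101,20));Z=np.array([0,0,1])
for sg in(-1,1):print(proj(w,[C+sg*.023*Y+.08*(np.sin(a)*X+np.cos(a)*Z) for a in t]).round().astype(int).tolist())
print('tcp',proj(w,[s['position']]),'nut',proj(w,[C-.035*Y,C+.078*Y]).round())
h=cv2.cvtColor(w['image'],cv2.COLOR_BGR2HSV);m=cv2.inRange(h,(5,90,60),(25,255,255));m[:, :200]=0;m[:,320:]=0
for r in range(20,250,10):
    q=np.nonzero(m[r])[0]
    if len(q):print(r,q.min(),q.max(),end='; ')
```

```text
[[226, 34], [222, 25], [217, 31], [213, 58], [211, 105], [212, 160], [215, 207], [220, 234], [225, 243], [228, 238], [231, 224]]
[[287, 34], [291, 25], [296, 31], [300, 58], [302, 105], [301, 161], [297, 207], [292, 234], [288, 243], [284, 238], [281, 224]]
tcp [[256.24187196 218.89938384]] nut [[212. 140.]
 [355. 140.]]
30 220 293; 40 218 295; 50 216 297; 60 215 298; 70 214 299; 80 214 300; 90 213 300; 100 213 301; 110 213 301; 120 200 300; 130 200 300; 140 200 300; 150 200 300; 160 200 299; 170 214 299; 180 215 298; 190 216 297; 200 217 296; 210 217 295; 220 220 293; 230 222 291;
```

Run:
```python
from h import *
w=arm.get_image('wrist');print(arm.observe()['clock'])
cv2.imwrite('pics/w4.png',cv2.resize(w['image'][190:330,180:340],None,fx=4,fy=4,interpolation=cv2.INTER_CUBIC))
```

```text
6.85
```

View pics/w4.png

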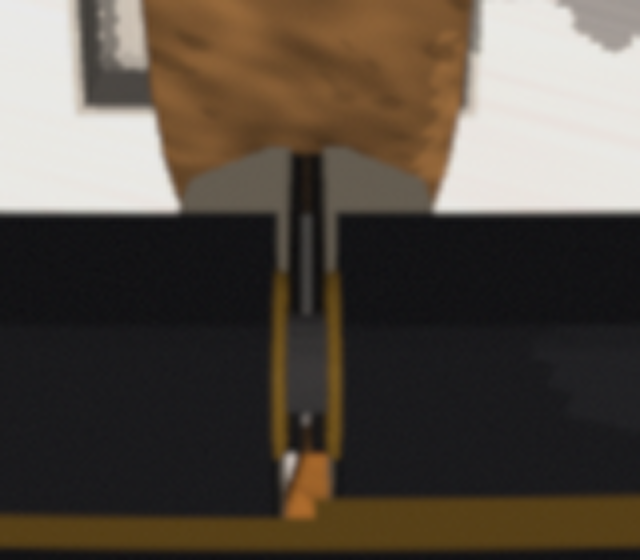

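The closed fingers have ended up outside the +x rim. I'll lift clear, open, and see where the drum rests.

Scaled: -0.04 m is -0.8, -0.02 m is -0.4.

```bash
echo '[[-0.08,0,-0.4,0,0],[0,0,-0.8,0,0],[0,0,-0.8,0,1],[0,0,-0.4,0,1],[0,0,0,0,1],[0,0,0,0,1],[0,0,0,0,1],[0,0,0,0,1]]' > path.dat && python3 nudge.py path.dat 40
python3 - <<'E'
from h import *
stripe();to(.042,0,.02);stripe()
E
```

```text
clock: 7.65
position: [0.5952, -0.0961, 0.3004]
ee_rot: [0.418, -3.111, -0.001]
force: [-0.1, -1.6, 0.9]
width: 0.477
gripper_force: 0.0
t 7.7 n 43 angle 142.1 r 0.057
t 7.7 pos [ 0.5953 -0.0962  0.3006] tool shift [ 0.0112 -0.0005  0.1257] turn 0.0001 w 0.52 gf 0.0 F [ 0.1 -0.5 -1. ] Tq [ 0.06  0.04 -0.02]
spindle xyz [0.0534 0.0004 0.1456] j7 2.11
t 7.75 n 44 angle 142.1 r 0.0571
```

Scaled: 0.0484 m is 0.968, 0.045 m is 0.9.

```bash
echo '[[0.9,0,0,0,1],[0.968,-0.01,0,0,1],[0,0,0,0,1],[0,0,0,0,1],[0,0,0,0,1]]' > path.dat && python3 nudge.py path.dat 40|tail -2
python3 - <<'E'
from h import *
to(-.040,0,.0256);stripe()
E
```

```text
width: 0.981
gripper_force: 0.0
t 8.25 pos [ 0.5068 -0.1209  0.3019] tool shift [0.0016 0.     0.1213] turn 0.0011 w 0.98 gf 0.0 F [ 0.9  0.4 -0.2] Tq [0.1  0.04 0.01]
spindle xyz [-0.0385 -0.      0.1469] j7 2.11
t 8.3 n 52 angle 142.2 r 0.0572
```

Scaled: 0.031 m is 0.62, 0.03 m is 0.6.

```bash
echo '[[0.032,0,0.6,0,1],[0,0,0.6,0,1],[0,0,0.6,0,1],[0,0,0.62,0,0.8],[0,0,0,0,0],[0,0,0,0,0],[0,0,0,0,0],[0,0,0,0,0],[0,0,0,0,0],[0,0,0,0,0]]' > path.dat && python3 nudge.py path.dat 40|tail -3
python3 - <<'E'
from h import *
to(-.040,0,.0256);stripe()
p=[.06*np.array([np.sin(t),np.cos(t)]) for t in np.radians(np.arange(-42,43,6))];print(np.diff(p,axis=0).round(4).tolist())
E
```

```text
force: [-2.7, 1.1, 4.7]
width: 0.492
gripper_force: 40.0
t 9.3 pos [ 0.5044 -0.1216  0.1815] tool shift [-0.001   0.      0.0009] turn 0.0004 w 0.49 gf 40.0 F [-2.7  1.1  4.7] Tq [ 0.41  0.57 -0.02]
spindle xyz [-0.041  -0.      0.0265] j7 2.18
t 9.35 n 51 angle 141.9 r 0.0569
[[0.0049, 0.004], [0.0053, 0.0034], [0.0056, 0.0029], [0.0059, 0.0023], [0.0061, 0.0016], [0.0062, 0.001], [0.0063, 0.0003], [0.0063, -0.0003], [0.0062, -0.001], [0.0061, -0.0016], [0.0059, -0.0023], [0.0056, -0.0029], [0.0053, -0.0034], [0.0049, -0.004]]
```

Scaled: -0.0059 m is -0.118, -0.0056 m is -0.112.

```bash
echo '[[-0.098,0,-0.08,0,0],[-0.106,0,-0.068,0,0],[-0.112,0,-0.058,0,0],[-0.118,0,-0.046,0,0]]' > path.dat && python3 nudge.py path.dat 40
python3 - <<'E'
from h import *
to(-.0165,0,.0387);stripe()
E
```

```text
clock: 9.75
position: [0.5239, -0.1162, 0.1916]
ee_rot: [0.417, -3.109, 0.0]
force: [2.0, -3.5, -27.2]
width: 0.492
gripper_force: 40.0
t 9.75 pos [ 0.5239 -0.1162  0.1916] tool shift [-0.0042 -0.     -0.0021] turn -0.0001 w 0.49 gf 40.0 F [  2.   -3.5 -27.2] Tq [-0.62 -0.18  0.  ]
spindle xyz [-0.0207  0.      0.0366] j7 2.17
t 9.8 n 48 angle 158.1 r 0.0584
```

Units first: shifts go in shares of 50 mm and turns go in shares of pi rad. So -0.0063 m is -0.126, -0.0062 m is -0.124.

```bash
echo '[[-0.122,0,-0.032,0,0],[-0.124,0,-0.02,0,0],[-0.126,0,-0.006,0,0],[0,0,0,0,0],[0,0,0,0,0]]' > path.dat && python3 nudge.py path.dat 40
python3 - <<'E'
from h import *
to(.0021,0,.041);stripe()
E
```

```text
clock: 10.3
position: [0.5423, -0.1111, 0.1955]
ee_rot: [0.418, -3.112, -0.001]
force: [-2.1, -1.8, -26.6]
width: 0.486
gripper_force: 40.0
t 10.3 pos [ 0.5423 -0.1111  0.1955] tool shift [-0.0037 -0.     -0.0005] turn -0.0 w 0.49 gf 40.0 F [ -2.1  -1.8 -26.6] Tq [-0.32  0.76 -0.07]
spindle xyz [-0.0016  0.      0.0405] j7 2.16
t 10.35 n 43 angle 171.0 r 0.0578
```

```bash
echo '[[-0.126,0,0.02,0,0],[-0.124,0,0.04,0,0],[-0.122,0,0.052,0,0],[-0.118,0,0.058,0,0],[-0.112,0,0.062,0,0],[-0.106,0,0.068,0,0],[-0.098,0,0.08,0,0],[0,0,0,0,0]]' > path.dat && python3 nudge.py path.dat 40
python3 - <<'E'
from h import *
to(.042,0,.02);stripe()
E
```

```text
clock: 11.15
position: [0.5895, -0.0983, 0.1829]
ee_rot: [-0.422, 3.098, 0.0]
force: [1.9, 6.1, 13.9]
width: 0.484
gripper_force: 40.0
t 11.15 pos [ 0.5895 -0.0983  0.1829] tool shift [0.0054 0.0001 0.0079] turn 0.0036 w 0.48 gf 40.0 F [ 1.9  6.1 13.9] Tq [ 1.55 -0.41  0.04]
spindle xyz [ 0.0473 -0.0001  0.0279] j7 2.16
t 11.2 n 52 angle -155.0 r 0.0586
```

```bash
echo '[[0,0,0,0,1],[0,0,0,0,1],[0,0,0,0,1],[0,0,0,0,1],[0,0,0,0,1]]' > path.dat && python3 nudge.py path.dat 40|tail -3
python3 -c "
from h import *
stripe()"
echo '[[0,0,0,0,1],[0,0,0,0,1],[0,0,0,0,1],[0,0,0,0,1],[0,0,0,0,1],[0,0,0,0,1],[0,0,0,0,1],[0,0,0,0,1],[0,0,0,0,1],[0,0,0,0,1]]' > path.dat && python3 nudge.py path.dat 40|tail -2
python3 -c "
from h import *
stripe()"
echo '[[0,0,0,0,1],[0,0,0,0,1],[0,0,0,0,1],[0,0,0,0,1],[0,0,0,0,1],[0,0,0,0,1],[0,0,0,0,1],[0,0,0,0,1],[0,0,0,0,1],[0,0,0,0,1]]' > path.dat && python3 nudge.py path.dat 40|tail -2
python3 -c "
from h import *
stripe();to(.042,0,.02)"
```

```text
force: [-0.1, 0.3, 0.7]
width: 0.863
gripper_force: 0.0
t 11.75 n 42 angle 169.9 r 0.0585
width: 1.002
gripper_force: 0.0
t 12.8 n 47 angle 149.9 r 0.0567
width: 1.002
gripper_force: 0.0
t 13.85 n 47 angle 149.8 r 0.057
t 13.85 pos [ 0.582  -0.1007  0.1773] tool shift [-0.0026  0.0004  0.0023] turn 0.0001 w 0.99 gf 0.0 F [-0.7 -0.3  0.1] Tq [ 0.06 -0.    0.04]
spindle xyz [ 0.0394 -0.0004  0.0223] j7 2.16
```

A = 107.2°, where it rolled in from below, and B = 149.8°, where it rolled in from above. The heavy side is therefore down at a stripe angle of about 128.5°. I'll grip here and turn back about 21°.

Scaled: 0.0023 m is 0.046, 0.0022 m is 0.044.

```bash
echo '[[0,0,0,0,0.6],[0,0,0,0,0.6],[0,0,0,0,0],[0,0,0,0,0],[0,0,0,0,0],[0,0,0,0,0],[0,0,0,0,0],[0,0,0,0,0]]' > path.dat && python3 nudge.py path.dat 40|tail -3
python3 -c "
from h import *
stripe();to(.0216,0,.0337)"
echo '[[0.044,0,-0.038,0,0],[0.044,0,-0.036,0,0],[0.046,0,-0.03,0,0],[0.046,0,-0.028,0,0],[0,0,0,0,0],[0,0,0,0,0]]' > path.dat && python3 nudge.py path.dat 40|tail -3
python3 -c "
from h import *
stripe();to(.0216,0,.0337)"
```

```text
force: [-0.4, 1.8, 1.2]
width: 0.499
gripper_force: 40.0
t 14.7 n 50 angle 149.7 r 0.057
t 14.7 pos [ 0.5819 -0.1003  0.1772] tool shift [ 0.0178 -0.     -0.0115] turn 0.0004 w 0.5 gf 40.0 F [-0.7  1.3  1.3] Tq [0.49 0.23 0.01]
spindle xyz [0.0394 0.     0.0222] j7 2.16
force: [-3.8, -0.1, -17.0]
width: 0.494
gripper_force: 40.0
t 15.35 n 44 angle 141.0 r 0.0579
t 15.35 pos [ 0.5716 -0.1031  0.1828] tool shift [ 0.0071 -0.     -0.0059] turn -0.0003 w 0.5 gf 40.0 F [ -5.7  -0.4 -18.8] Tq [ 0.07  0.89 -0.04]
spindle xyz [0.0287 0.     0.0278] j7 2.16
```

Scaled: 0.0025 m is 0.05, 0.0024 m is 0.048.

```bash
echo '[[0.048,0,-0.018,0,0],[0.048,0,-0.018,0,0],[0.05,0,-0.016,0,0],[0.05,0,-0.014,0,0],[0,0,0,0,0],[0,0,0,0,0]]' > path.dat && python3 nudge.py path.dat 40|tail -3
python3 -c "
from h import *
stripe();to(.0216,0,.0337)"
```

```text
force: [-4.5, -0.2, -23.9]
width: 0.495
gripper_force: 40.0
t 16.0 n 47 angle 133.8 r 0.0575
t 16.0 pos [ 0.5629 -0.1055  0.1865] tool shift [-0.0019 -0.     -0.0022] turn 0.0 w 0.49 gf 40.0 F [ -4.    0.4 -24.6] Tq [0.07 0.62 0.02]
spindle xyz [0.0197 0.     0.0315] j7 2.16
```

Scaled: 0.0023 m is 0.046, 0.0015 m is 0.03.

```bash
echo '[[0.046,0,0.006,0,0],[0.046,0,0.006,0,0],[0.03,0,0.006,0,0],[0,0,0,0,0],[0,0,0,0,0]]' > path.dat && python3 nudge.py path.dat 40|tail -3
python3 -c "
from h import *
stripe();to(.0216,0,.0337)"
```

```text
force: [0.6, 5.2, -11.0]
width: 0.494
gripper_force: 40.0
t 16.55 n 53 angle 131.0 r 0.0578
t 16.55 pos [ 0.5594 -0.1066  0.1874] tool shift [-0.0056  0.0001 -0.0012] turn 0.001 w 0.49 gf 40.0 F [  0.2   5.3 -11.2] Tq [ 1.26 -0.4  -0.01]
spindle xyz [ 0.016  -0.0001  0.0324] j7 2.17
```

Scaled: 0.0017 m is 0.034, 0.0002 m is 0.004.

```bash
echo '[[0.034,0,0.004,0,0],[0.034,0,0.004,0,0],[0,0,0,0,0],[0,0,0,0,0]]' > path.dat && python3 nudge.py path.dat 40|tail -3
python3 -c "
from h import *
stripe();to(.0216,0,.0337);stripe()"
```

```text
force: [0.5, 6.5, -6.5]
width: 0.497
gripper_force: 40.0
t 17.0 n 55 angle 129.4 r 0.0573
t 17.0 pos [ 0.5572 -0.1072  0.1879] tool shift [-0.0079  0.0001 -0.0008] turn 0.0014 w 0.5 gf 40.0 F [ 1.6  7.8 -6.2] Tq [ 1.55 -0.53 -0.01]
spindle xyz [ 0.0137 -0.0001  0.0329] j7 2.17
t 17.05 n 51 angle 129.5 r 0.0575
```

Scaled: 0.0015 m is 0.03, 0.0002 m is 0.004.

```bash
echo '[[0.03,0,0.004,0,0],[0,0,0,0,0],[0,0,0,0,0],[0,0,0,0,0],[0,0,0,0,0],[0,0,0,0,0],[0,0,0,0,0],[0,0,0,0,0]]' > path.dat && python3 nudge.py path.dat 40|tail -3
python3 -c "
from h import *
stripe();to(.0216,0,.0337);stripe('pics/f.png')"
```

```text
force: [2.6, 6.8, -4.6]
width: 0.497
gripper_force: 40.0
t 17.9 n 52 angle 128.5 r 0.0579
t 17.9 pos [ 0.5562 -0.1074  0.188 ] tool shift [-0.0088  0.0001 -0.0006] turn 0.0016 w 0.49 gf 40.0 F [ 2.4  7.6 -4.4] Tq [ 1.67 -0.77 -0.  ]
spindle xyz [ 0.0128 -0.0001  0.033 ] j7 2.17
t 17.95 n 55 angle 128.7 r 0.0576
```

View pics/f.png

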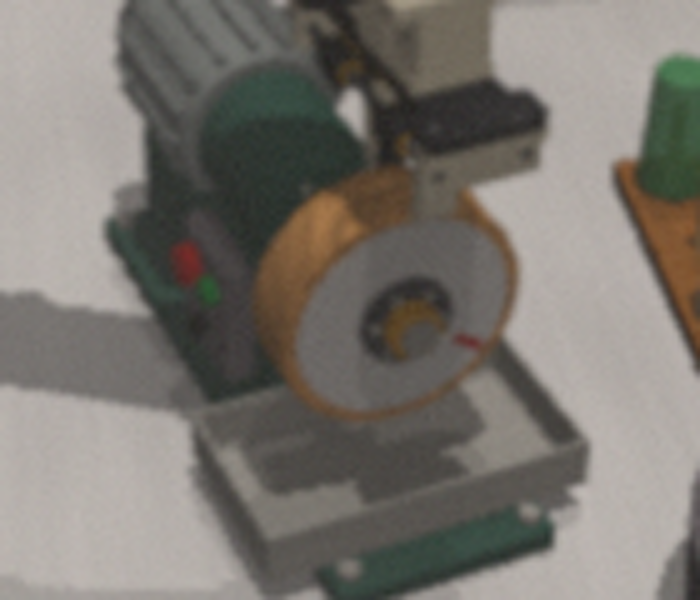

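The view shows the gripper straddling the rim near crop (440,190), with the stripe at (467,342), which measures 128.6°. The drum is at the target, at rest and gripped.

```bash
python3 -c "
from cell import arm
print(arm.sign_off())"
```

```text
the job is handed in; nothing more can be done
None
```

I turned the drum so its heavy side is straight down to within a degree or two (stripe at 128.6° from the top; the midpoint of the two rest angles, 107.2° and 149.8°, is 128.5°), and handed it in at about 18 s, still gripped and at rest; my first grip slipped off the rim, and nothing else on the bench was touched.

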